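# Pepper mill from the spice carousel to over the pan

## Task

Turn the spice carousel by the black handwheel on its top, in as many grasps as it takes, until the red-capped mill leans out squarely over the red pointer of the stand. Then draw that mill out of its slanting pocket, turn it upright, cap up, and hold it still over the middle of the frying pan with its foot at least 5 cm above the pan's rim, touching nothing but your gripper: finish while holding it there, do not put it down or let go. Leave the carousel turned to the pointer, the other mills in their pockets, and everything else where it stands.

Things in the scene. Friction and masses are not known exactly. Their poses are not given: they have to be found in the camera images.
- stand: Fixed steel disc, 210 mm across, 10 mm thick, under the carousel; a tongue with a red pointer reaches 175 mm from its centre along its -x axis (roughly towards the robot). Origin: centre of its underside, on the carousel's turning axis. It does not turn. The red mill is at the pointer when the carousel's x axis points the same way as the stand's x axis.
- carousel: White carousel turning either way (light friction, stays where left) on the stand's vertical axis; origin on that axis, 10 mm above the table. Four pockets 90 degrees apart lean outwards 30 degrees from vertical: red mill's on its -x side, white -y, green +x, yellow +y. The mills' upper ends reach out 132 mm from the axis and up to 155 mm above the table.
- handwheel: Black round handwheel with three steel spokes on its flat top, fixed to the carousel and turning with it. 60 mm diameter, 25 mm tall, from 146 to 171 mm above the table, on a 22 mm post, free all round: can be gripped across its diameter at any yaw. Origin: centre of its underside, on the turning axis.
- pocket_red (a point): Centre of the inner floor of the red mill's square pocket (43 mm inside, 3 mm walls, 60 mm deep), 55 mm from the turning axis, 40 mm above the table. From here the pocket runs upwards and outwards, 30 degrees from vertical.
- mill_red: Pepper mill, round, 40 mm diameter, 120 mm long, about 0.16 kg: light wood body to 72 mm, 37 mm steel neck to 78 mm, red cap to 120 mm. Origin: centre of its foot; z along its length to the cap. At the start its foot is on the pocket floor, z leaning outwards 30 degrees; the upper 60 mm stick out and can be gripped end-on along its axis.
- mill_white: Same mill with amber body and white cap, in its own pocket; origin at the centre of its foot, z along its length. To stay in its pocket.
- mill_green: Same mill with green body and green cap, in its own pocket; origin and axes as above. To stay in its pocket.
- mill_yellow: Same mill with dark body and yellow cap, in its own pocket; origin and axes as above. To stay in its pocket.
- pan: Loose dark frying pan on a cork trivet 8 mm thick; 190 mm across the rim, 42 mm tall, so the rim is 50 mm above the table. Origin: centre of its underside (8 mm above the table). Its black handle points along its -x axis, to 240 mm from the centre. Either to the left or to the right of the carousel.
- board: Fixed chopping board 200 x 260 x 18 mm, on the other side of the carousel from the pan. Origin: centre of its underside.
- bowl: White bowl on the board, 110 mm across, 50 mm tall; origin: centre of its underside. Bystander.
- cheese: Yellow block of cheese on the board, 70 x 45 x 35 mm; origin: centre of its underside. Bystander.
- oil: Green bottle standing behind the carousel on the left, 60 mm diameter, 190 mm tall; origin: centre of its underside. Bystander.
- mug: Blue mug standing behind the carousel on the right, 80 mm diameter, 90 mm tall; origin: centre of its underside. Bystander.
There are look-alikes about, which are no part of the job. There is more than one size of the mill_red; the one meant has the size given above.

How it is judged (in metres and radians):
On the way, in this order (a step that is already met when the one before it is completed fails the run):
1. the carousel is turned by the handwheel, gripped in the fingers (contact force between the fingers and handwheel above 2 N and angular speed of carousel above 0.08 rad/s), for 0.2 s.
2. the red mill, still in its pocket, stands at the pointer (within about 14 degrees) and the carousel is still (y of pocket_red in the frame of stand between -0.014 and 0.014 m and x of pocket_red in the frame of stand below -0.03 m and angular speed of carousel below 0.05 rad/s and distance between mill_red and pocket_red below 0.015 m), for 0.3 s.
3. the red mill is drawn out of its pocket (distance between mill_red and pocket_red above 0.065 m), for 0.1 s.
At the end, for the whole second after the job is handed in: Red mill held in the fingers, still, upright within 8 degrees, foot 45 mm or more above the pan rim and within 45 mm of its centre sideways, touching neither pan nor carousel; its pocket still within 14 degrees of the pointer, other mills in their pockets, pan moved under 30 mm (angle between mill_red's own z axis and vertical below 0.15 rad and height (world z) of mill_red above 0.095 m and horizontal distance between mill_red and pan below 0.045 m and contact force between the fingers and mill_red above 1 N and contact force between mill_red and pan below 0.05 N and contact force between mill_red and carousel below 0.05 N and linear speed of mill_red below 0.03 m/s and distance of pan from where it was at the start of the episode below 0.03 m and y of pocket_red in the frame of stand between -0.014 and 0.014 m and x of pocket_red in the frame of stand below -0.03 m and z of each of mill_white, mill_green, mill_yellow in the frame of carousel below 0.05 m); the arm keeps its last pose, push and grip.
It fails at once if another mill is pulled up out of its pocket (z of any of mill_white, mill_green, mill_yellow in the frame of carousel above 0.06 m).
It fails at once if the pan or a bystander (bowl, cheese, bottle, mug) is shifted or knocked over (distance of any of pan, bowl, cheese, oil, mug from where it was at the start of the episode above 0.03 m).
It also fails if it takes over 61 s, if anything falls off the work surface, if the arm or the gripper's body presses on something with over 40 N, if the wrist force passes 120 N, or if a joint passes its speed limit or range.

## Robot

A 6-joint arm with a two-finger parallel gripper is mounted at the origin on the work surface. World frame = base frame: x ahead of the robot, y to its left, z up, the work surface at z = 0. Lengths are in mm, angles in rad, forces in N, time in s.
With the tool pointing down it reaches from about 225 to 875 mm from the base axis. Payload 3.4 kg.
Tool frame: the origin (TCP) lies midway between the tips of the shut fingers; the grasp point (between the pads) lies behind it (manip.grip_depth is the z of the grasp point in the tool frame, in mm); z points along the fingers, y is the line along which they close (so a half turn about z gives the same grasp; the last joint's range is limited). The gripper opens to 85 mm and grips with 20 to 120 N. Pads are 22 mm wide; open, the fingers measure 114 mm over their backs; the gripper's body (76 mm by 85 mm) begins 54 mm behind the grasp point. The pads swing forward as they close: fully open they stand 13 mm farther back than shut.
Start: joints at [1.119, 0.276, 1.505, -0, 1.361, -0.121], TCP at [186.779, 543.856, 200.728] pointing down, gripper open.
Joint ranges: [-2.89, 2.89], [-0.75, 2.08], [0.22, 2.7], [-1.18, 4.32], [0.11, 2.71], [-2.7, 2.7]. Speed limits (rad/s): [2.57, 2.57, 3.14, 3.14, 3.14, 3.14].

## Interface

Orientations are given as [roll, pitch, yaw] about the fixed x, y, z axes, in that order (R = Rz(yaw) Ry(pitch) Rx(roll)).
In Python, from station import manip, optics gives the robot as it stands.
- The arm moves only by the tool send_rows, never from a script. Its argument "plan" is a list of rows, each a list of 7 numbers: the turn, a rotation vector about the tool's x, y, z in degrees, then the shift along the tool's x, y, z in cm, then the opening, from 0 (shut) to 1 (fully open). In form: [[ax, ay, az, dx, dy, dz, claw], ...]. A call has exactly 10 rows; each row shifts and turns the commanded pose from where the row before left it, along the tool's axes as they then stand; what a row does not reach is not made up. A row lasts 1/12 s, in which the tool goes at most 41.7 mm and 7.16 degrees, less where a joint would pass 70% of its speed; a pose out of reach is approached as far as the arm can. A call with a gripper value outside its range is refused whole. The fingers move at their own pace and stop on an object; "newtons" is the grip in N (left out, the last holds). Time passes only in rows, so rows that do not move let the fingers close, or fill a call up. It gives the time, the measured TCP pose, the force, the opening and the grip force at its end, in the units of the state.
- manip.read_state(): the state, without advancing time (a new reading comes with each control period).
- optics.grab_frame(name): name is "side" or "top"; returns a dict with "frame" (480x640x3 uint8, blue, green, red), "fx", "fy", "cx", "cy" (pixels), "R" (3x3) and "t" (3): a world point X has camera coordinates R X + t. Camera axes: x right, y down, z forward; pixel columns grow to the right and rows downward; lengths in mm; the calibration is good to about 2 mm. A picture is of the moment at which its call begins. There is no depth.
- manip.finish_job(): hands the job in; it is judged then, once.
Trained networks look in the newest picture that a camera, given by its name, has taken for a name from the list of things; names that differ only in an ending like _2 or _b are one class to them, and where a whole thing is asked for, a point or a joint stands for the part that bears it (a point fixed in the world has none). Each returns a list of dicts, best first, with "conf" (0 to 1); they miss things now and then, are a little off and sometimes report something else, mostly with a low value. They report only what shows in the picture. A call takes as long as a camera call. They do not tell look-alikes from the thing itself.
- optics.recognise(camera, query): "uv" ([column, row] in pixels, amid what is visible of it).
The state is a dict: "t": time; "qpos": joint angles; "qd": joint speeds; "joint_efforts": joint torques, N m; "ee_pos": TCP position; "tool_rot": TCP orientation; "ft_force": force on the tool from outside, world axes, zero at the start; "torque": the same for the moment, N m; "opening": opening from 0.0 (shut) to 1.0 (fully open); "finger_force": force on a finger pad.
Only numpy, scipy, OpenCV 4.12 (cv2) and the standard library are available. Lean on these libraries where they do the work, as an engineer would, in place of code of your own. Each camera call takes 0.05 s, during which the arm holds its last target. There are 200 camera calls.

## Working session

There is one attempt and no reset: what is moved stays moved. The work goes in short steps, Python scripts to look and compute and a tool call to move; the robot and the scene stay as the last step left them, time stands still between calls to the robot, and variables do not carry over. Pictures are saved under pics/ and viewed, at most 10 in all, crops included, and the job is handed in when it is done.

Besides the shell and the picture viewer there is one more tool, called after ">>>" by a JSON object that holds its "fn" and its "kwargs". send_rows: Moves the arm, as the interface text tells. Its arguments: {"type":"object","properties":{"plan":{"type":"array","items":{"type":"array","items":{"type":"number"}}},"newtons":{"type":"number"}},"required":["plan"]}

```bash
ls; mkdir -p pics; python3 - <<'E'
from station import manip, optics
import cv2,json
s=manip.read_state();print({k:s[k] for k in('t','ee_pos','tool_rot','opening','qpos')},manip.grip_depth)
for c in('side','top'):
    f=optics.grab_frame(c);cv2.imwrite(f'pics/{c}0.png',f['frame'])
    print(c,f['fx'],f['fy'],f['cx'],f['cy'],f['R'],f['t'])
    for q in('mill_red','handwheel','pan','stand','carousel','mill_white','mill_green','mill_yellow','oil','mug','board'):
        print(q,[(r['uv'],r['conf']) for r in optics.recognise(c,q)])
E
```

```text
pics
{'t': 0.0, 'ee_pos': array([186.50818852, 543.28082546, 199.82660019]), 'tool_rot': array([-3.13974554e+00, -2.30133213e-04,  2.81076839e+00]), 'opening': 0.998751587374597, 'qpos': array([ 1.11898223e+00,  2.76599046e-01,  1.50616038e+00,  5.63684397e-06,
        1.36069462e+00, -1.20991224e-01])} -18.700000000000003
side 585.0886072932079 585.0886072932079 312.6434815034342 225.93828098734616 [[ 0.99645054 -0.08372186  0.00877322]
 [-0.03828795 -0.54356574 -0.83849288]
 [ 0.07496901  0.83518078 -0.54484192]] [-631.38825699  120.80121586 1415.32280405]
mill_red [([351.0, 228.6], 0.95), ([186.7, 297.0], 0.81), ([387.6, 249.4], 0.63), ([307.8, 217.0], 0.35)]
handwheel [([308.4, 218.8], 0.9)]
pan [([241.5, 364.8], 0.97)]
stand [([277.1, 287.2], 0.75)]
carousel [([307.8, 263.9], 0.78), ([302.3, 206.7], 0.28)]
mill_white [([300.3, 208.0], 0.55)]
mill_green [([268.2, 237.4], 0.58)]
mill_yellow [([316.7, 258.7], 0.67)]
oil [([340.5, 183.0], 0.89)]
mug [([380.0, 319.4], 0.88), ([304.3, 207.6], 0.17)]
board [([254.2, 204.1], 0.93)]
top 559.0798421763142 559.0798421763142 315.13586092664565 234.17299137946986 [[ 0.01879608 -0.99930024  0.03233781]
 [-0.99731632 -0.02102815 -0.07012823]
 [ 0.07075916 -0.03093289 -0.99701369]] [ -31.30355105  633.32496498 1285.67640435]
mill_red [([362.9, 364.7], 0.92), ([291.7, 150.1], 0.58), ([319.0, 194.4], 0.55)]
handwheel [([329.1, 235.3], 0.93), ([325.6, 243.6], 0.3)]
pan [([467.3, 307.2], 0.58)]
stand [([142.5, 298.1], 0.7), ([320.5, 301.6], 0.66)]
carousel [([324.2, 242.6], 0.94), ([321.0, 193.8], 0.38)]
mill_white [([286.2, 239.0], 0.95), ([321.7, 193.3], 0.63)]
mill_green [([329.8, 285.1], 0.86)]
mill_yellow [([370.0, 234.3], 0.88)]
oil [([183.4, 184.6], 0.65), ([112.2, 308.6], 0.45)]
mug [([422.7, 185.9], 0.8)]
board [([142.5, 294.4], 0.9)]
```

View pics/side0.png

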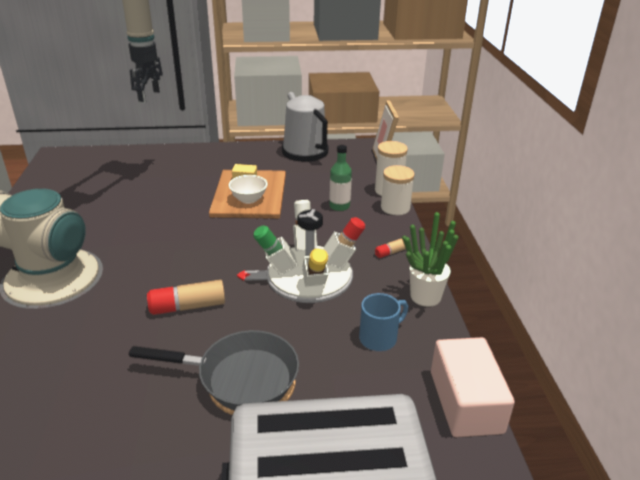

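View pics/top0.png

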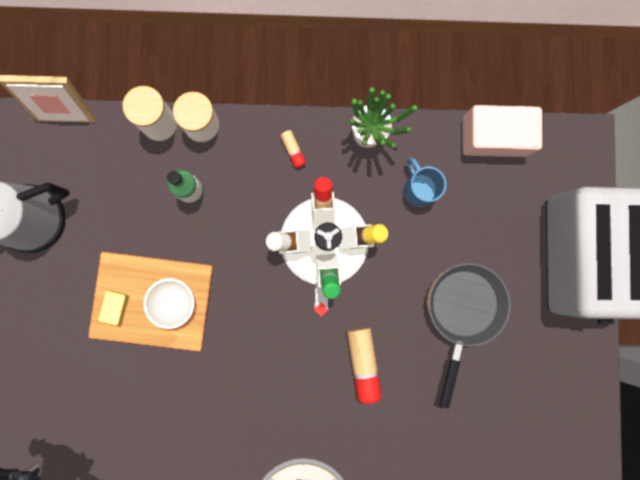

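The red mill is at the back, about 180° from the pointer (red cap at top 323,188, pointer tip at 321,309). The pan is on the right, with its rim centre near 468,305. A large look-alike lies at 364,365 and a small one at 292,150. Next I'll measure positions.

```bash
cat > h.py <<'E'
import numpy as np, cv2
from station import manip, optics
def plane(f,uv,z):
    d=f['R'].T@np.array([(uv[0]-f['cx'])/f['fx'],(uv[1]-f['cy'])/f['fy'],1]); o=-f['R'].T@f['t']
    return o+d*(z-o[2])/d[2]
def tri(fs,uvs):
    A=[];b=[]
    for f,uv in zip(fs,uvs):
        P=np.array([[f['fx'],0,f['cx']],[0,f['fy'],f['cy']],[0,0,1]])@np.c_[f['R'],f['t']]
        A+=[uv[0]*P[2]-P[0],uv[1]*P[2]-P[1]]
    A=np.array(A);return np.linalg.lstsq(A[:,:3],-A[:,3],rcond=None)[0]
def capc(f,col,box):  # centroid of coloured blobs
    x0,y0,x1,y1=box;h=cv2.cvtColor(f['frame'],cv2.COLOR_BGR2HSV)
    H,S,V=cv2.split(h);r={'red':((H<8)|(H>172))&(S>170)&(V>90),'green':(H>50)&(H<80)&(S>150)&(V>50),'yellow':(H>22)&(H<35)&(S>170)&(V>110),'dark':(V<45)}[col].astype(np.uint8)
    m=np.zeros_like(r);m[y0:y1,x0:x1]=r[y0:y1,x0:x1]
    n,l,st,c=cv2.connectedComponentsWithStats(m)
    return sorted([(int(s[4]),tuple(np.round(q,1)),tuple(int(v) for v in s[:4])) for s,q in zip(st[1:],c[1:]) if s[4]>25],reverse=True)
E
python3 - <<'E'
from h import *
np.set_printoptions(precision=1,suppress=True)
t=optics.grab_frame('top');s=optics.grab_frame('side')
hw=(optics.recognise('top','handwheel')[0]['uv'],optics.recognise('side','handwheel')[0]['uv'])
print('hw',hw,tri((t,s),hw),plane(t,hw[0],165),plane(s,hw[1],165))
for c in('red','green','yellow'):
    a=capc(t,c,(250,160,410,330));b=capc(s,c,(230,190,380,300));print(c,a,b)
    print([plane(t,x[1],126 if x[1][1]<295 else 10) for x in a],tri((t,s),(a[0][1],b[0][1])) if a and b else '')
print('pointer',[plane(s,x[1],10) for x in capc(s,'red',(230,260,262,290))])
# stand disc / carousel base white ellipse & pan rim
g=cv2.cvtColor(t['frame'],cv2.COLOR_BGR2GRAY)
print('pan',plane(t,(468.5,305),50),plane(t,(467,304),8), plane(s,(250,369),50))
print('big mill',plane(t,(364,365),25), plane(t,(360,329),25),plane(t,(369,402),25))
E
python3 - <<'E'
import cv2
a=cv2.imread('pics/top0.png');cv2.imwrite('pics/c0.png',cv2.resize(a[170:420,260:520],None,fx=2.3,fy=2.3,interpolation=cv2.INTER_CUBIC))
E
```

```text
hw ([327.6, 242.5], [310.3, 217.0]) [615.5 -40.9 166.3] [606.9 -40.6 165. ] [623.6 -38.5 165. ]
red [(342, (np.float64(322.7), np.float64(188.6)), (314, 177, 18, 24)), (80, (np.float64(298.3), np.float64(162.8)), (292, 160, 13, 8))] [(281, (np.float64(353.9), np.float64(227.8)), (344, 218, 20, 21)), (42, (np.float64(241.6), np.float64(274.9)), (238, 272, 9, 7)), (34, (np.float64(377.7), np.float64(250.8)), (376, 246, 4, 11))]
[array([725.9, -30. , 126. ]), array([781.1,  24. , 126. ])] [726.8 -30.1 125.1]
green [(287, (np.float64(330.4), np.float64(286.5)), (323, 276, 17, 22))] []
[array([514.8, -50.3, 126. ])] 
yellow [(115, (np.float64(370.4), np.float64(234.0)), (365, 226, 20, 16))] []
[array([ 629.4, -135. ,  126. ])] 
pointer [array([458.3, -42.4,  10. ])]
pan [ 476.6 -372.4   50. ] [ 476.8 -381.8    8. ] [ 482.4 -384.9   50. ]
big mill [ 333.8 -136.9   25. ] [ 415.9 -126.6   25. ] [ 250.2 -149.5   25. ]
```

View pics/c0.png

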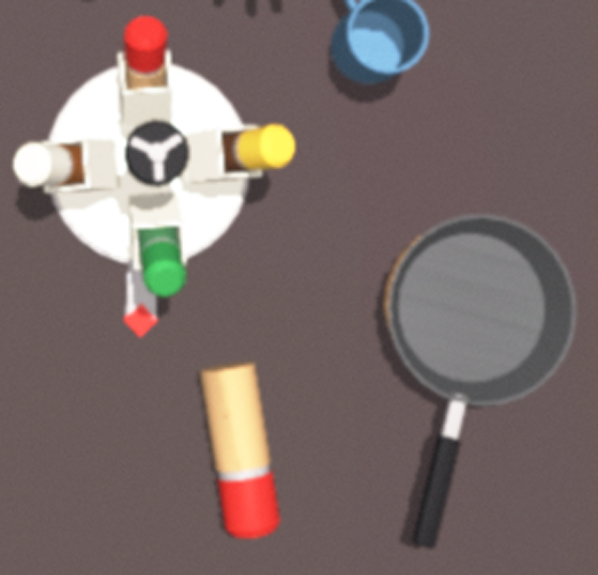

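```bash
cat >> h.py <<'E'
from scipy.spatial.transform import Rotation as Ro
def pose():
    s=manip.read_state();return s,np.array(s['ee_pos']),Ro.from_euler('xyz',s['tool_rot'])
def to(p,rpy=None):
    s,p0,R0=pose();R1=Ro.from_euler('xyz',rpy) if rpy is not None else R0
    print('t',round(s['t'],2),'at',p0.round(1),'rpy',np.round(s['tool_rot'],3),'op',round(s['opening'],3),'F',np.round(s['ft_force'],1),'ff',np.round(s['finger_force'],1),'q',np.round(s['qpos'],2))
    d=np.array(p)-p0
    print(' turn',np.degrees((R0.inv()*R1).as_rotvec()).round(2),'shift cm before turn',(R0.inv().apply(d)/10).round(2),'after turn',(R1.inv().apply(d)/10).round(2))
E
python3 - <<'E'
from h import *
np.set_printoptions(precision=1,suppress=True)
t=optics.grab_frame('top');s=optics.grab_frame('side')
a=capc(t,'dark',(308,215,350,260));b=capc(s,'dark',(290,200,330,240));print(a[:2],b[:2])
for f,q in((t,a[0]),(s,b[0])):
    x,y,w,h=q[2];print('hw box',plane(f,(x+w/2-.5,y+h/2-.5),165))
p=capc(t,'red',(305,295,340,320));print('ptr',p,[plane(t,x[1],10) for x in p],plane(t,(321.3,309.1),10))
# white base disc
V=t['frame'].min(2);m=np.zeros_like(V);m[190:300,270:375]=(V[190:300,270:375]>150);e=cv2.convexHull(cv2.findNonZero(m))
print(cv2.fitEllipse(e),plane(t,cv2.fitEllipse(e)[0],15))
# pan from rim in top (bright rim ring): hull of pixels different from table
print('pan',plane(t,(469.3,304.3),50),plane(s,(250,367),50))
to([620,-40,240],[3.14159,0,3.2])
E
```

```text
[] [(214, (np.float64(310.0), np.float64(223.1)), (298, 214, 24, 16))]Traceback (most recent call last):
  File "<stdin>", line 5, in <module>
IndexError: list index out of range
```

```bash
python3 - <<'E'
from h import *
np.set_printoptions(precision=1,suppress=True)
t=optics.grab_frame('top');s=optics.grab_frame('side')
print('hw',plane(t,(328.7,236.1),168),plane(s,(310,219.5),168),tri((t,s),((328.7,236.1),(310,219.5))))
p=capc(t,'red',(305,295,340,320));print('ptr',[plane(t,x[1],10) for x in p],plane(t,(321.3,309.1),10))
V=t['frame'].min(2);m=np.zeros_like(V);m[190:300,270:375]=(V[190:300,270:375]>150);e=cv2.fitEllipse(cv2.convexHull(cv2.findNonZero(m)))
print(e,plane(t,e[0],15))
print('pan',plane(t,(469.3,304.3),50),plane(s,(250,367),50))
to([620,-40,240],[3.14159,0,3.2])
E
```

```text
hw [620.1 -42.5 168. ] [621.6 -53.9 168. ] [621.6 -42.9 161. ]
ptr [] [459.2 -36.8  10. ]
((319.0156555175781, 246.3053436279297), (94.00402069091797, 115.21162414550781), 38.0889892578125) [606.  -28.6  15. ]
pan [ 478.3 -374.3   50. ] [ 482.3 -379.9   50. ]
t 1.6 at [186.8 543.9 200.7] rpy [3.1 0.  2.8] op 1.002 F [-0.1  0.7 -0.7] ff 0.0 q [ 1.1  0.3  1.5 -0.   1.4 -0.1]
 turn [  0.    0.  -22.3] shift cm before turn [-59.9 -41.1  -3.9] after turn [-39.8 -60.8  -3.9]
```

>>> {"fn": "send_rows", "kwargs": {"plan": [[0,0,-5.6,0,0,-1,1],[0,0,-5.6,0,0,-1,1],[0,0,-5.6,0,0,-1,1],[0,0,-5.5,0,0,-1,1],[0,0,0,-2,-3.04,0,1],[0,0,0,-2,-3.04,0,1],[0,0,0,-2,-3.04,0,1],[0,0,0,-2,-3.04,0,1],[0,0,0,-2,-3.04,0,1],[0,0,0,-2,-3.04,0,1]], "newtons": 40}}

```text
t: 2.43
ee_pos: [317.9, 367.3, 240.9]
tool_rot: [3.141, 0.001, -3.083]
ft_force: [0.4, 1.2, 0.5]
opening: 1.0
finger_force: 0.0
```

>>> {"fn": "send_rows", "kwargs": {"plan": [[0,0,0,-2,-3.04,0,1],[0,0,0,-2,-3.04,0,1],[0,0,0,-2,-3.04,0,1],[0,0,0,-2,-3.04,0,1],[0,0,0,-2,-3.04,0,1],[0,0,0,-2,-3.04,0,1],[0,0,0,-2,-3.04,0,1],[0,0,0,-2,-3.04,0,1],[0,0,0,-2,-3.04,0,1],[0,0,0,-2,-3.04,0,1]]}}

```text
t: 3.27
ee_pos: [535.5, 75.3, 240.9]
tool_rot: [3.141, 0.001, -3.084]
ft_force: [-0.1, 0.7, 0.0]
opening: 1.002
finger_force: 0.0
```

```bash
python3 -c "
from h import *
to([620.5,-41.5,137],[3.14159,0,3.24])"
```

```text
t 3.27 at [535.5  75.3 240.9] rpy [ 3.141e+00  1.000e-03 -3.084e+00] op 1.002 F [-0.1  0.7  0. ] ff 0.0 q [ 0.01  0.2   1.5   0.    1.43 -1.62]
 turn [ 0.02  0.03 -2.31] shift cm before turn [ -7.81 -12.16  10.39] after turn [ -7.31 -12.46  10.39]
```

>>> {"fn": "send_rows", "kwargs": {"plan": [[0,0,0,-1.95,-3.04,0,1],[0,0,0,-1.95,-3.04,0,1],[0,0,0,-1.95,-3.04,0,1],[0,0,0,-1.95,-3.04,0,1],[0,0,-2.3,0,0,1.2,1],[0,0,0,0,0,2,1],[0,0,0,0,0,2,1],[0,0,0,0,0,2,1],[0,0,0,0,0,2,1],[0,0,0,0,0,1.1,1]]}}

```text
t: 4.1
ee_pos: [618.2, -39.7, 135.2]
tool_rot: [3.141, -0.004, -3.043]
ft_force: [-0.3, -0.2, 0.2]
opening: 1.0
finger_force: 0.0
```

```bash
python3 -c "
from h import *
to([620.5,-41.5,137],[3.14159,0,3.24])
f=optics.grab_frame('side');cv2.imwrite('pics/s1.png',cv2.resize(f['frame'][130:330,200:440],None,fx=3,fy=3))"
```

```text
t 4.1 at [618.2 -39.7 135.2] rpy [ 3.141 -0.004 -3.043] op 1.0 F [-0.3 -0.2  0.2] ff 0.0 q [-0.18  0.38  1.51  0.    1.25 -1.85]
 turn [ 0.06 -0.2  -0.  ] shift cm before turn [-0.21 -0.2  -0.18] after turn [-0.21 -0.2  -0.18]
```

View pics/s1.png

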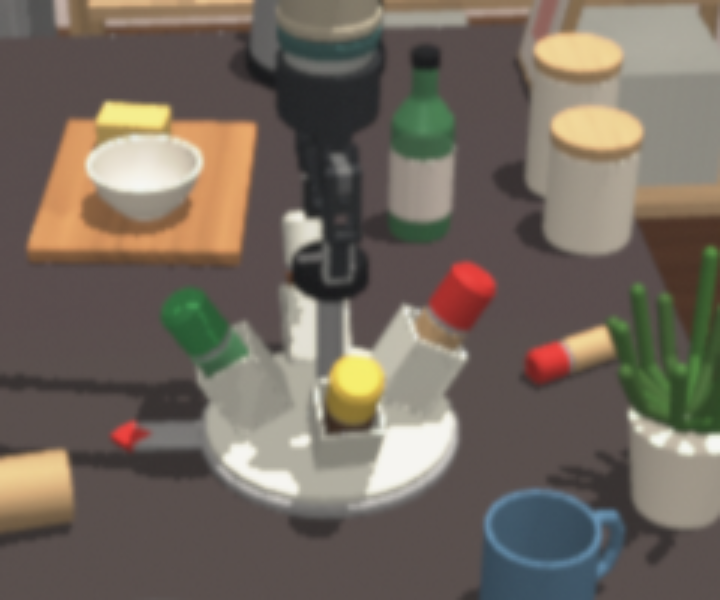

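The fingers straddle the wheel (finger at crop 340,260, wheel at 330,270). I'll close on it.

>>> {"fn": "send_rows", "kwargs": {"plan": [[0,0,0,0,0,0,0],[0,0,0,0,0,0,0],[0,0,0,0,0,0,0],[0,0,0,0,0,0,0],[0,0,0,0,0,0,0],[0,0,0,0,0,0,0],[0,0,0,0,0,0,0],[0,0,0,0,0,0,0],[0,0,0,0,0,0,0],[0,0,0,0,0,0,0]], "newtons": 30}}

```text
t: 4.98
ee_pos: [621.4, -39.9, 140.5]
tool_rot: [-3.141, 0.005, -3.043]
ft_force: [0.1, 1.1, 6.8]
opening: -0.002
finger_force: 3.2
```

```bash
python3 -c "
from h import *
f=optics.grab_frame('side');g=optics.grab_frame('top')
a=cv2.resize(f['frame'][130:330,200:440],(400,333));b=cv2.resize(g['frame'][150:330,230:446],(400,333))
cv2.imwrite('pics/s2.png',np.hstack([a,b]))
to([620.5,-41.5,137])"
```

```text
t 5.08 at [621.3 -39.9 140.5] rpy [-3.141  0.005 -3.043] op 0.002 F [-0.6  0.8  7. ] ff 3.2 q [-0.18  0.38  1.5   0.    1.26 -1.85]
 turn [0. 0. 0.] shift cm before turn [ 0.1  -0.15  0.35] after turn [ 0.1  -0.15  0.35]
```

View pics/s2.png

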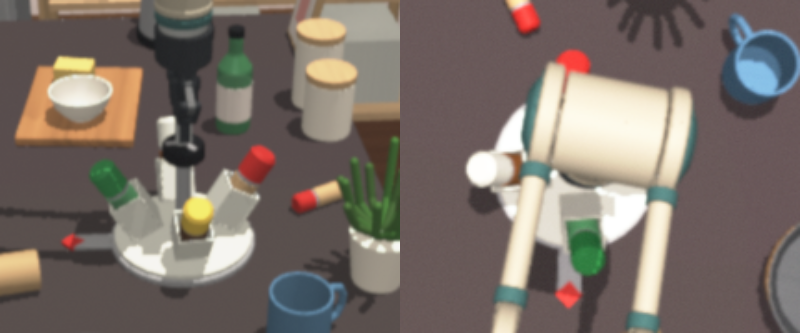

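```bash
python3 -c "
from h import *
f=optics.grab_frame('side')
for p in ([621.3,-39.9,140.5],[621.3,-39.9,171],[618,-82,148],[618,-82,171],[621,-40,171],[621,-40,159]):
    c=f['R']@np.array(p)+f['t'];u=np.array([f['fx']*c[0]/c[2]+f['cx'],f['fy']*c[1]/c[2]+f['cy']])
    print(p,u.round(1),'s1',((u-[200,130])*3).round(),'s2',((u-[200,130])*5/3).round())
cv2.imwrite('pics/s3.png',cv2.resize(f['frame'][170:260,270:370],None,fx=6,fy=6,interpolation=cv2.INTER_CUBIC))
"
```

```text
[621.3, -39.9, 140.5] [309.3 226.3] s1 [328. 289.] s2 [182. 161.]
[621.3, -39.9, 171] [309.4 215.1] s1 [328. 255.] s2 [182. 142.]
[618, -82, 148] [309.3 233.8] s1 [328. 311.] s2 [182. 173.]
[618, -82, 171] [309.4 225.2] s1 [328. 286.] s2 [182. 159.]
[621, -40, 171] [309.3 215.2] s1 [328. 255.] s2 [182. 142.]
[621, -40, 159] [309.2 219.6] s1 [328. 269.] s2 [182. 149.]
```

View pics/s3.png

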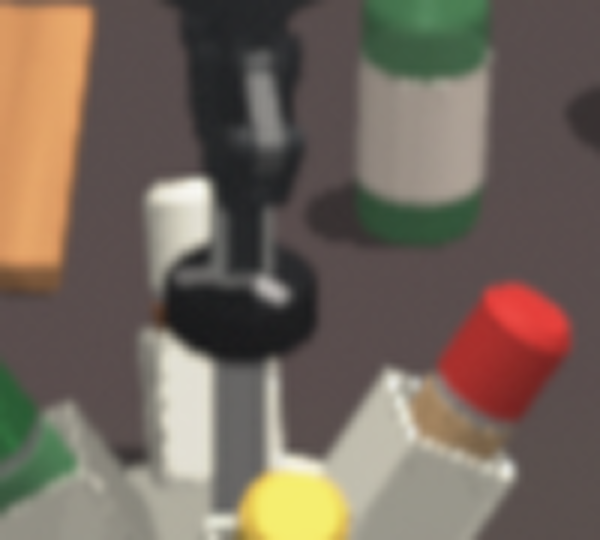

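The fingers shut on top of the wheel: the tip is at about pixel (311,216), which is z≈170, while the arm reports 140. So the true tip sits about 30 mm higher than reported. I'll open and go about 28 mm lower, watching the force.

>>> {"fn": "send_rows", "kwargs": {"plan": [[0,0,0,0,0,-0.5,1],[0,0,0,0,0,-0.5,1],[0,0,0,0,0,0,1],[0,0,0,-0.2,-0.2,0,1],[0,0,0,0,0,0,1],[0,0,0,0,0,0,1],[0,0,0,0,0,0,1],[0,0,0,0,0,0,1],[0,0,0,0,0,0,1],[0,0,0,0,0,0,1]]}}

```text
t: 5.97
ee_pos: [621.7, -41.6, 147.5]
tool_rot: [3.141, -0.0, -3.043]
ft_force: [-0.3, 0.5, 0.3]
opening: 1.001
finger_force: 0.0
```

```bash
python3 -c "
from h import *
to([620.5,-41.5,137])
f=optics.grab_frame('side');g=optics.grab_frame('top')
cv2.imwrite('pics/s4.png',cv2.resize(f['frame'][120:260,240:400],None,fx=4,fy=4,interpolation=cv2.INTER_CUBIC))
s=manip.read_state();print({k:np.round(v,3) for k,v in s.items()}, dir(manip))
"
```

```text
t 5.97 at [621.7 -41.6 147.5] rpy [ 3.141 -0.    -3.043] op 1.001 F [-0.3  0.5  0.3] ff 0.0 q [-0.18  0.38  1.48  0.    1.28 -1.85]
 turn [0. 0. 0.] shift cm before turn [0.12 0.02 1.05] after turn [0.12 0.02 1.05]
{'t': np.float64(6.067), 'qpos': array([-0.179,  0.38 ,  1.483,  0.   ,  1.279, -1.848]), 'qd': array([ 0.002, -0.   , -0.001,  0.003,  0.   , -0.   ]), 'joint_efforts': array([-6.0000e-03, -4.6954e+01, -2.3775e+01, -0.0000e+00,  2.0000e-03,
        0.0000e+00]), 'ee_pos': array([621.753, -41.661, 147.639]), 'tool_rot': array([ 3.142, -0.   , -3.043]), 'ft_force': array([ 0.374, -0.374, -0.294]), 'torque': array([-0.034,  0.055,  0.023]), 'finger_force': np.float64(0.0), 'opening': np.float64(0.998)} ['Unreachable', '__class__', '__delattr__', '__dict__', '__dir__', '__doc__', '__eq__', '__format__', '__ge__', '__getattribute__', '__getstate__', '__gt__', '__hash__', '__init__', '__init_subclass__', '__le__', '__lt__', '__module__', '__ne__', '__new__', '__reduce__', '__reduce_ex__', '__repr__', '__setattr__', '__sizeof__', '__str__', '__subclasshook__', '__weakref__', 'finish_job', 'grip_depth', 'read_state']
```

View pics/s4.png

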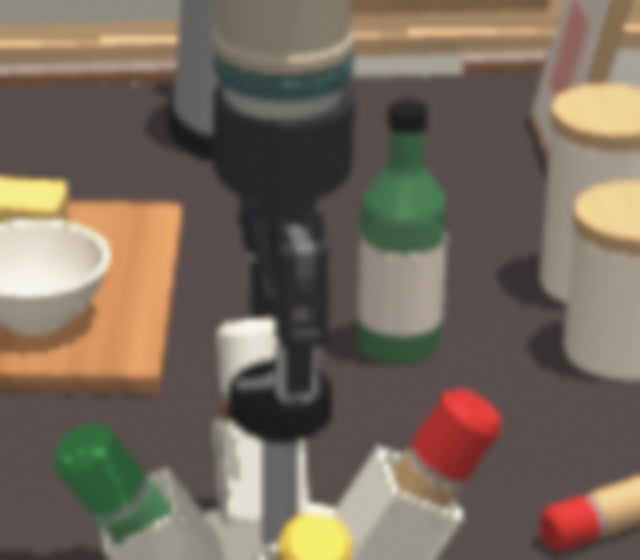

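The open front fingertip at (314,220) fits z≈188 against 160 expected, so the offset is about 28 mm and the tool is laterally aligned. Going down to ee z≈108, then closing.

>>> {"fn": "send_rows", "kwargs": {"plan": [[0,0,0,0,0,1,1],[0,0,0,0,0,1,1],[0,0,0,0,0,1,1],[0,0,0,0,0,0.9,1],[0,0,0,0,0,0,1],[0,0,0,0,0,0,0],[0,0,0,0,0,0,0],[0,0,0,0,0,0,0],[0,0,0,0,0,0,0],[0,0,0,0,0,0,0]], "newtons": 30}}

```text
t: 6.9
ee_pos: [621.8, -39.2, 109.6]
tool_rot: [3.137, 0.001, -3.044]
ft_force: [-0.9, 4.9, 2.6]
opening: 0.689
finger_force: 33.5
```

>>> {"fn": "send_rows", "kwargs": {"plan": [[0,0,0,0,0,0,0],[0,0,0,0,0,0,0],[0,0,0,0,0,0,0],[0,0,0.5,0,0,0,0],[0,0,1,0,0,0,0],[0,0,2,0,0,0,0],[0,0,3,0,0,0,0],[0,0,3,0,0,0,0],[0,0,3,0,0,0,0],[0,0,3,0,0,0,0]]}}

```text
t: 7.73
ee_pos: [621.8, -39.3, 109.6]
tool_rot: [3.137, -0.0, 2.967]
ft_force: [-1.3, 5.2, 2.8]
opening: 0.688
finger_force: 33.5
```

```bash
python3 -c "
from h import *
to([620.5,-41.5,137])
s=optics.grab_frame('side');print(capc(s,'red',(230,180,380,300)))"
```

```text
t 7.73 at [621.8 -39.3 109.6] rpy [ 3.137 -0.     2.967] op 0.688 F [-1.3  5.2  2.8] ff 33.5 q [-0.18  0.41  1.54  0.    1.2  -1.58]
 turn [0. 0. 0.] shift cm before turn [ 0.09 -0.23 -2.74] after turn [ 0.09 -0.23 -2.74]
[(301, (np.float64(355.2), np.float64(234.7)), (345, 225, 21, 21)), (38, (np.float64(241.4), np.float64(274.9)), (238, 272, 9, 7)), (34, (np.float64(377.7), np.float64(250.8)), (376, 246, 4, 11))]
```

>>> {"fn": "send_rows", "kwargs": {"plan": [[0,0,4,0,0,0,0],[0,0,5,0,0,0,0],[0,0,5,0,0,0,0],[0,0,5,0,0,0,0],[0,0,5,0,0,0,0],[0,0,5,0,0,0,0],[0,0,5,0,0,0,0],[0,0,5,0,0,0,0],[0,0,5,0,0,0,0],[0,0,5,0,0,0,0]]}}

```text
t: 8.62
ee_pos: [621.6, -39.6, 109.6]
tool_rot: [3.139, -0.003, 2.11]
ft_force: [-3.0, 4.7, 2.4]
opening: 0.69
finger_force: 33.5
```

>>> {"fn": "send_rows", "kwargs": {"plan": [[0,0,5,0,0,0,0],[0,0,5,0,0,0,0],[0,0,5,0,0,0,0],[0,0,5,0,0,0,0],[0,0,5,0,0,0,0],[0,0,5,0,0,0,0],[0,0,5,0,0,0,0],[0,0,5,0,0,0,0],[0,0,5,0,0,0,0],[0,0,5,0,0,0,0]]}}

```text
t: 9.45
ee_pos: [621.3, -39.7, 109.6]
tool_rot: [-3.141, -0.003, 1.238]
ft_force: [-3.8, 4.6, 2.1]
opening: 0.691
finger_force: 33.5
```

>>> {"fn": "send_rows", "kwargs": {"plan": [[0,0,5,0,0,0,0],[0,0,5,0,0,0,0],[0,0,5,0,0,0,0],[0,0,5,0,0,0,0],[0,0,5,0,0,0,0],[0,0,5,0,0,0,0],[0,0,5,0,0,0,0],[0,0,5,0,0,0,0],[0,0,5,0,0,0,0],[0,0,5,0,0,0,0]]}}

```text
t: 10.28
ee_pos: [621.0, -39.6, 109.6]
tool_rot: [-3.139, -0.0, 0.366]
ft_force: [-4.6, 8.4, 2.5]
opening: 0.688
finger_force: 33.6
```

>>> {"fn": "send_rows", "kwargs": {"plan": [[0,0,5,0,0,0,0],[0,0,5,0,0,0,0],[0,0,4,0,0,0,0],[0,0,3,0,0,0,0],[0,0,2,0,0,0,0],[0,0,1,0,0,0,0],[0,0,0,0,0,0,0],[0,0,0,0,0,0,0],[0,0,0,0,0,0,0],[0,0,0,0,0,0,0]]}}

```text
t: 11.12
ee_pos: [620.9, -39.4, 109.6]
tool_rot: [-3.139, 0.001, 0.021]
ft_force: [-2.6, 8.6, 3.8]
opening: 0.688
finger_force: 33.6
```

```bash
python3 -c "
from h import *
np.set_printoptions(precision=1,suppress=True)
to([620.5,-41.5,137])
t=optics.grab_frame('top');s=optics.grab_frame('side')
a=capc(t,'red',(280,250,360,330));b=capc(s,'red',(230,190,310,300));print(a,b)
print(plane(t,a[0][1],126),plane(s,b[0][1],126),tri((t,s),(a[0][1],b[0][1])))"
```

```text
t 11.12 at [620.9 -39.4 109.6] rpy [-3.1  0.   0. ] op 0.688 F [-2.6  8.6  3.8] ff 33.6 q [-0.2  0.4  1.5  0.   1.2  1.4]
 turn [0. 0. 0.] shift cm before turn [-0.1  0.2 -2.7] after turn [-0.1  0.2 -2.7]
[(326, (np.float64(326.9), np.float64(286.5)), (319, 275, 18, 24))] [(282, (np.float64(264.0), np.float64(234.5)), (254, 225, 21, 21)), (42, (np.float64(241.6), np.float64(274.9)), (238, 272, 9, 7))]
[514.7 -42.8 126. ] [516.3 -44.8 126. ] [515.5 -42.9 124.7]
```

>>> {"fn": "send_rows", "kwargs": {"plan": [[0,0,1,0,0,0,0],[0,0,1.3,0,0,0,0],[0,0,0,0,0,0,0],[0,0,0,0,0,0,0],[0,0,0,0,0,0,1],[0,0,0,0,0,0,1],[0,0,0,0,0,0,1],[0,0,0,0,0,0,1],[0,0,0,0,0,0,1],[0,0,0,0,0,0,1]]}}

```text
t: 12.05
ee_pos: [621.9, -42.0, 108.7]
tool_rot: [3.141, -0.0, -0.02]
ft_force: [-0.3, -0.6, -0.3]
opening: 0.998
finger_force: 0.0
```

>>> {"fn": "send_rows", "kwargs": {"plan": [[0,0,0,0,0,-2,1],[0,0,0,0,0,-3,1],[0,0,0,0,0,-3,1],[0,0,0,0,0,-3,1],[0,0,0,-3,0,-2,1],[0,0,0,-3,0,-1,1],[0,0,0,-3,0,0,1],[0,0,0,-3,0,0,1],[0,0,0,-3,0,0,1],[0,0,0,-3,0,0,1]]}}

```text
t: 12.88
ee_pos: [440.3, -38.1, 248.7]
tool_rot: [3.141, -0.0, -0.02]
ft_force: [0.6, 0.3, 0.5]
opening: 0.999
finger_force: 0.0
```

```bash
python3 -c "
from h import *
np.set_printoptions(precision=1,suppress=True)
t=optics.grab_frame('top');s=optics.grab_frame('side')
a=capc(t,'red',(280,250,360,330));b=capc(s,'red',(230,190,310,300));print(a,b)
print(plane(s,b[0][1],126))
gs=capc(s,'green',(270,180,380,260));print('green side',[(x,plane(s,x[1],126)) for x in gs])
C=np.array([515,-41.,126]);u=np.array([-.5,0,.866]);
to(C+u*80,[3.14159,-np.pi/6,0])"
```

```text
[(331, (np.float64(324.9), np.float64(286.4)), (316, 275, 19, 23)), (67, (np.float64(320.4), np.float64(309.1)), (315, 304, 11, 11))] [(296, (np.float64(264.1), np.float64(233.2)), (254, 223, 21, 22)), (41, (np.float64(241.6), np.float64(274.8)), (238, 272, 9, 7))]
[516.6 -39.4 126. ]
green side []
t 12.98 at [437.1 -37.5 249. ] rpy [-3.1  0.  -0. ] op 0.998 F [ 0.6 -0.1  1. ] ff 0.0 q [-0.2  0.   1.7 -0.   1.4  1.4]
 turn [ 0.3 30.1 -1.2] shift cm before turn [3.8 0.3 5.4] after turn [0.6 0.3 6.5]
```

>>> {"fn": "send_rows", "kwargs": {"plan": [[0,6,-0.6,0,0,0,1],[0,6,0,0,0,0,1],[0,6,0,0,0,0,1],[0,6,0,0,0,0,1],[0.3,6,0,0,0,0,1],[0,0,0,0.3,0.1,2,1],[0,0,0,0.3,0.1,2,1],[0,0,0,0,0,2,1],[0,0,0,0,0,2,1],[0,0,0,0,0,1,1]]}}

```text
t: 13.82
ee_pos: [492.5, -40.3, 172.1]
tool_rot: [-3.136, -0.522, -0.01]
ft_force: [-0.1, 0.1, -0.9]
opening: 0.998
finger_force: 0.0
```

```bash
python3 -c "
from h import *
np.set_printoptions(precision=1,suppress=True)
s=optics.grab_frame('side');st,p,R=pose()
to([498.5,-39,156],[3.14159,-np.pi/6,-0.01])
for n,q in (('tool',p+R.apply([0,-45,-41])),('world',p+R.apply([0,-45,-13])+[0,0,28]),('none',p+R.apply([0,-45,-13])),('tool+',p+R.apply([0,45,-41])),('world+',p+R.apply([0,45,-13])+[0,0,28])):
    c=s['R']@q+s['t'];u=np.array([s['fx']*c[0]/c[2]+s['cx'],s['fy']*c[1]/c[2]+s['cy']]);print(n,q,u,(u-[180,110])*4)
cv2.imwrite('pics/s5.png',cv2.resize(s['frame'][110:260,180:340],None,fx=4,fy=4,interpolation=cv2.INTER_CUBIC))"
```

```text
t 13.87 at [492.2 -40.1 170.8] rpy [-3.1 -0.5 -0. ] op 0.995 F [-0.2  0.2 -0.4] ff 0.0 q [-0.4 -0.1  2.1  0.3  0.6  1. ]
 turn [-0.3  0.2 -0. ] shift cm before turn [-0.2 -0.1  1.6] after turn [-0.2 -0.1  1.6]
tool [472.2   4.9 206.7] [243.1 194. ] [252.5 336. ]
world [486.1   4.9 210.4] [249.1 192.4] [276.5 329.6]
none [486.1   4.9 182.4] [249.7 202.9] [278.9 371.6]
tool+ [471.5 -85.1 206.2] [242.2 214.9] [248.7 419.7]
world+ [485.4 -85.1 209.9] [248.5 213.2] [274.1 412.9]
```

View pics/s5.png

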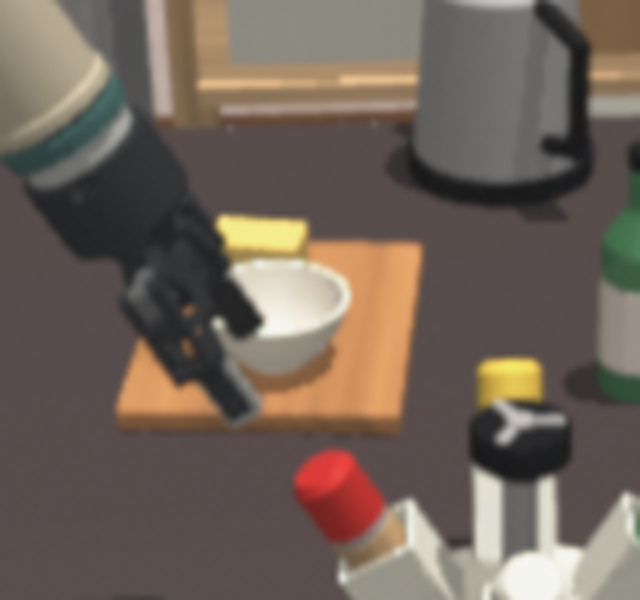

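Both fingertips (crop 245,330 and 243,412) match an offset along the tool axis of about 31 mm. Advancing 10.4 cm along the mill axis, then gripping.

>>> {"fn": "send_rows", "kwargs": {"plan": [[-0.3,0.2,0,-0.2,0,1.5,1],[0,0,0,0,0,2,1],[0,0,0,0,0,2,1],[0,0,0,0,0,2,1],[0,0,0,0,0,2,1],[0,0,0,0,0,0.9,1],[0,0,0,0,0,0,1],[0,0,0,0,0,0,1],[0,0,0,0,0,0,1],[0,0,0,0,0,0,1]]}}

```text
t: 14.7
ee_pos: [543.0, -40.8, 84.0]
tool_rot: [3.141, -0.529, -0.009]
ft_force: [-0.2, 0.7, 0.3]
opening: 0.999
finger_force: 0.0
```

```bash
python3 -c "
from h import *
np.set_printoptions(precision=2,suppress=True)
s=optics.grab_frame('side');to([543,-39.5,79],[3.14159,-np.pi/6,-0.01])
cv2.imwrite('pics/s6.png',cv2.resize(s['frame'][150:300,200:360],None,fx=4,fy=4,interpolation=cv2.INTER_CUBIC))"
```

```text
t 14.75 at [542.9 -40.8  84. ] rpy [ 3.14 -0.53 -0.01] op 0.999 F [-0.2 -0.4  0.5] ff 0.0 q [-0.31  0.12  2.22  0.49  0.33  0.84]
 turn [ 0.05 -0.32  0.03] shift cm before turn [-0.25 -0.13  0.44] after turn [-0.25 -0.13  0.44]
```

View pics/s6.png

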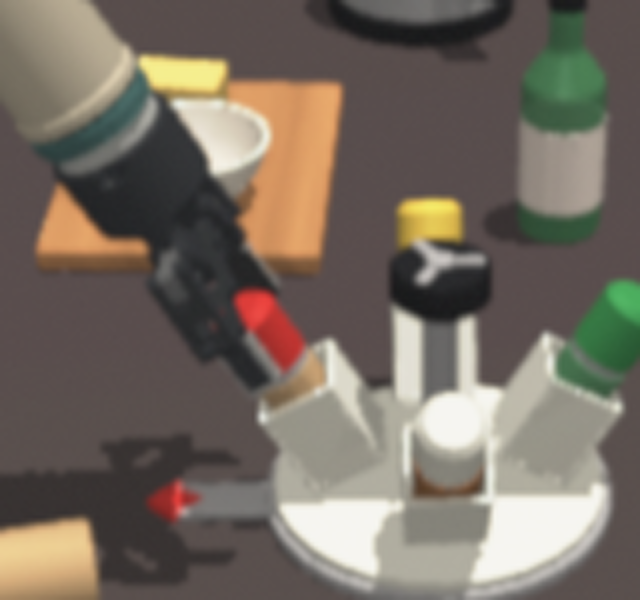

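The fingers straddle the red cap, and the tips are by the neck above the pocket rim. Closing.

>>> {"fn": "send_rows", "kwargs": {"plan": [[0,0,0,0,0,0.1,0],[0,0,0,0,0,0,0],[0,0,0,0,0,0,0],[0,0,0,0,0,0,0],[0,0,0,0,0,0,0],[0,0,0,0,0,0,0],[0,0,0,0,0,0,0],[0,0,0,0,0,0,0],[0,0,0,0,0,0,0],[0,0,0,0,0,0,0]], "newtons": 50}}

```text
t: 15.58
ee_pos: [543.0, -40.4, 82.4]
tool_rot: [3.141, -0.528, -0.009]
ft_force: [-3.6, 1.7, 5.6]
opening: 0.456
finger_force: 49.7
```

>>> {"fn": "send_rows", "kwargs": {"plan": [[0,0,0,0,0,-0.5,0],[0,0,0,0,0,-0.8,0],[0,0,0,0,0,-0.8,0],[0,0,0,0,0,-0.8,0],[0,0,0,0,0,-0.8,0],[0,0,0,0,0,-0.8,0],[0,0,0,0,0,-0.8,0],[0,0,0,0,0,-0.8,0],[0,0,0,0,0,-0.8,0],[0,0,0,0,0,-0.8,0]]}}

```text
t: 16.42
ee_pos: [503.2, -39.9, 148.8]
tool_rot: [3.142, -0.526, -0.01]
ft_force: [-0.0, -0.9, -1.9]
opening: 0.454
finger_force: 50.7
```

>>> {"fn": "send_rows", "kwargs": {"plan": [[0,0,0,0,0,-1.5,0],[0,0,0,0,0,-1.5,0],[0,0,0,0,0,-1.5,0],[0,0,0,0,0,-1.5,0],[0,0,0,0,0,-1.5,0],[0,0,0,0,0,-1.5,0],[0,-3,0,0,0,-1,0],[0,-3,0,0,0,-1,0],[0,-3,0,0,0,0,0],[0,-3,0,0,0,0,0]]}}

```text
t: 17.25
ee_pos: [448.9, -39.9, 245.3]
tool_rot: [3.14, -0.317, -0.01]
ft_force: [0.0, 0.1, -2.6]
opening: 0.455
finger_force: 50.7
```

```bash
python3 -c "
from h import *
np.set_printoptions(precision=2,suppress=True)
t=optics.grab_frame('top');s=optics.grab_frame('side');to([480,-377,200],[3.14159,0,-0.01])
# pan rim: fit via edges around
for f,box,z in((t,(415,255,525,355),50),(s,(190,325,310,415),50)):
    x0,y0,x1,y1=box;g=f['frame'][y0:y1,x0:x1].astype(int);hsv=cv2.cvtColor(f['frame'][y0:y1,x0:x1],cv2.COLOR_BGR2HSV)
    # pan is grey-green (low R-B), table is warm (R>G)
    m=((g[:,:,2]-g[:,:,1])<4).astype(np.uint8);m=cv2.morphologyEx(m,cv2.MORPH_OPEN,np.ones((9,9),np.uint8))
    n,l,st,c=cv2.connectedComponentsWithStats(m);k=1+st[1:,4].argmax()
    e=cv2.fitEllipse(cv2.convexHull(cv2.findNonZero((l==k).astype(np.uint8))));uv=np.array(e[0])+[x0,y0];print(e,uv,plane(f,uv,50))
print(capc(t,'red',(200,200,420,330)),capc(s,'red',(180,120,300,260)))
"
```

```text
t 17.35 at [451.2 -40.  245.1] rpy [ 3.14 -0.32 -0.01] op 0.454 F [ 0.9 -0.5 -2. ] ff 50.8 q [-0.33 -0.13  1.89  0.11  1.07  1.21]
 turn [  0.07 -18.31   0.05] shift cm before turn [ 1.6  33.66  5.33] after turn [ 3.21 33.67  4.51]
((54.217437744140625, 49.551902770996094), (79.72770690917969, 81.12064361572266), 175.8421173095703) [469.22 304.55] [ 477.68 -374.07   50.  ]
((58.5820426940918, 44.23987579345703), (78.73235321044922, 99.57512664794922), 83.03331756591797) [248.58 369.24] [ 479.71 -385.33   50.  ]
[(106, (np.float64(329.6), np.float64(326.4)), (321, 322, 19, 8))] [(66, (np.float64(228.4), np.float64(167.2)), (223, 159, 11, 19))]
```

>>> {"fn": "send_rows", "kwargs": {"plan": [[0,-6.1,0,0,0,0,0],[0,-6.1,0,0,0,0,0],[0,-6.1,0,0,0,0,0],[0,0,0,0.2,2,0,0],[0,0,0,0.3,3,0,0],[0,0,0,0.3,3,0,0],[0,0,0,0.3,3,0,0],[0,0,0,0.3,3,0,0],[0,0,0,0.3,3,0,0],[0,0,0,0.3,3,0,0]]}}

```text
t: 18.18
ee_pos: [466.7, -240.9, 243.6]
tool_rot: [-3.141, 0.001, -0.01]
ft_force: [-0.0, -0.2, -1.7]
opening: 0.454
finger_force: 51.1
```

>>> {"fn": "send_rows", "kwargs": {"plan": [[0,0,0,0.3,3,0,0],[0,0,0,0.3,3,0,0],[0,0,0,0.2,3,0.5,0],[0,0,0,0,2.5,0.5,0],[0,0,0,0,1.5,1,0],[0,0,0,0,0.6,1,0],[0,0,0,0,0,1,0],[0,0,0,0,0,0.5,0],[0,0,0,0,0,0,0],[0,0,0,0,0,0,0]]}}

```text
t: 19.02
ee_pos: [474.0, -374.1, 198.7]
tool_rot: [-3.141, 0.002, -0.009]
ft_force: [-0.4, -0.5, -2.2]
opening: 0.451
finger_force: 51.2
```

```bash
python3 -c "
from h import *
np.set_printoptions(precision=2,suppress=True)
t=optics.grab_frame('top');s=optics.grab_frame('side');to([479,-376,200],[3.14159,0,-0.01])
a=optics.recognise('side','mill_red');print([(x['uv'],x['conf']) for x in a])
a=np.hstack([cv2.resize(f['frame'],(400,300)) for f in (s,t)]);b=np.hstack([cv2.resize(s['frame'][200:420,140:360],(300,300)),cv2.resize(s['frame'][180:320,220:400],(385,300))])
b=np.pad(b,((0,0),(0,115),(0,0)));cv2.imwrite('pics/s7.png',np.vstack([a,b]))"
```

```text
t 19.12 at [ 474.6 -375.   199.7] rpy [ 3.14  0.   -0.01] op 0.457 F [ 0.4 -0.1 -1.6] ff 51.2 q [-0.78  0.32  1.44 -0.    1.38  0.8 ]
 turn [0.06 0.03 0.08] shift cm before turn [ 0.44  0.1  -0.03] after turn [ 0.44  0.1  -0.03]
[([187.4, 295.5], 0.84), ([386.6, 250.1], 0.82), ([240.6, 307.4], 0.55)]
```

View pics/s7.png

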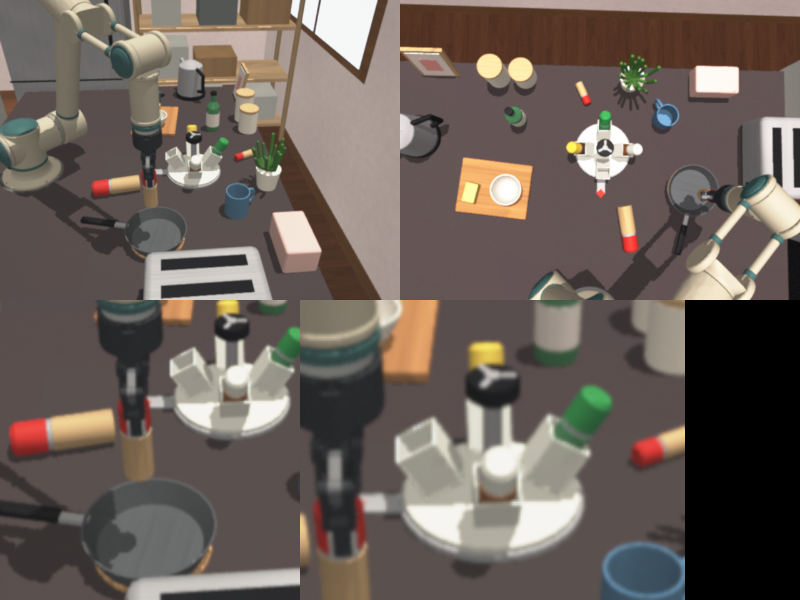

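The mill is held upright over the pan, its foot is at about (241,328) in the side view, and the carousel is at the pointer with the other three mills in place. A small centring nudge and a numeric check come next, then hand in.

>>> {"fn": "send_rows", "kwargs": {"plan": [[0,0,0,0.2,0.1,0,0],[0,0,0,0.2,0,0,0],[0,0,0,0,0,0,0],[0,0,0,0,0,0,0],[0,0,0,0,0,0,0],[0,0,0,0,0,0,0],[0,0,0,0,0,0,0],[0,0,0,0,0,0,0],[0,0,0,0,0,0,0],[0,0,0,0,0,0,0]]}}

```text
t: 20.0
ee_pos: [478.0, -376.9, 198.9]
tool_rot: [3.141, 0.002, -0.01]
ft_force: [-0.3, 0.1, -1.8]
opening: 0.459
finger_force: 51.2
```

```bash
python3 -c "
from h import *
s=optics.grab_frame('side')
for z in (110,130,150,170):
    c=s['R']@np.array([474.6,-375,z])+s['t'];print(z,s['fx']*c[0]/c[2]+s['cx'],s['fy']*c[1]/c[2]+s['cy'])
st,p,R=pose();print(p,st['finger_force'],np.abs(st['qd']).max())
"
```

```text
110 244.18155256701806 342.23787261882103
130 243.57852709117 334.2289606635342
150 242.96305621649068 326.0547586707946
170 242.33475064866502 317.7100963384852
[ 477.98939676 -376.88712329  198.87728953] 51.15787667855329 0.001865014517035858
```

The foot is at about 145 mm, roughly 95 mm above the rim. It is centred and still, so I'm handing in.

```bash
python3 -c "
from station import manip
print(manip.finish_job())"
```

```text
the job is handed in; nothing more can be done
None
```

The job is handed in (result not reported): the carousel is at the pointer and the red mill is held still and upright over the pan's centre, its foot about 95 mm above the rim.

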